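# Press a dowel pin home with the bench quick clamp

### The job

Use the bench quick clamp to press the dowel pin fully home in the aluminium block: pump the trigger until the jaw has driven the pin's head against the block, then press the release lever so that the jaw slides all the way back. Let the clamp do the work: do not push the jaw or the pin directly.

Things in the scene. Friction and masses are not known exactly. Their poses are not given: they have to be found in the camera images.
- trigger_pad (a point): Trigger: oblong white ribbed plate, 44 x 24 x 8 mm, at the clamp's rear, top about 125 mm above the table; point = middle of its top face. x axis: forward along the clamp, to the block. Pressed straight down about 32 mm it meets its stop (3-15 N, brief knocks to 30 N as teeth catch); it springs back up. A full stroke advances the jaw one 12 mm notch; let it rise fully between. Extra strokes do no harm.
- release_pad (a point): Release lever: round white disc, 28 mm across, 7 mm thick, top about 76 mm above the table, 173 mm forward of the trigger, over the gap between jaw and block; point = middle of its top face. Pressed straight down it sinks 13 mm to its stop (2-5 N); from 9 mm on the jaw is free and a spring slides it back within a second while the disc is held down. It springs up when let go.
- clamp_jaw (a joint): Slide of the jaw (dark plate with rubber face on a toothed steel bar), in m: 0 = fully back, growing towards the block. Held at notches 0, 0.012, 0.024, 0.036; starts at 0 or 0.012 (from between notches it drops back at once). The bottom of a stroke carries it 5 mm past the notch; at 0.040 it has pushed the pin home.
- pin (a joint): Slide of the steel dowel pin (head 16 mm across, 4 mm thick, 36 mm above the table; stiff, stays where pushed) in the aluminium block (30 x 50 x 42 mm) at the clamp's front, in m: 0 = head 20 mm off the block, 0.020 = head flat against the block.

How it is judged (in metres and radians):
On the way:
1. the jaw has driven the pin home (value of joint pin above 0.017 m and value of joint clamp_jaw above 0.033 m), for 0.1 s.
At the end, for the whole second after the job is handed in: The pin's head is against the block (within 3 mm) and the jaw is fully back (within 4 mm), at rest (value of joint pin above 0.017 m and value of joint clamp_jaw below 0.004 m); the robot touches nothing.
It fails at once if the jaw is pushed directly by the robot (contact force between the fingers and clamp_jaw above 3 N).
It fails at once if the pin is pushed directly by the robot (contact force between the fingers and pin above 3 N).
It also fails if it takes over 42 s, if anything falls off the work surface, if the arm or the gripper's body presses on something with over 40 N, if the wrist force passes 120 N, or if a joint passes its speed limit or range.

### The arm

A 6-joint arm with a two-finger parallel gripper is mounted at the origin on a cart in front of the work surface, level with it; the furniture and walls round the work are solid. World frame = base frame: x ahead of the robot, y to its left, z up, the work surface at z = 0. Lengths are in m, angles in degrees, forces in N, time in s.
With the tool pointing down it reaches from about 0.4 to 0.825 m from the base axis. Payload 7 kg.
Tool frame: the origin (TCP) lies midway between the tips of the shut fingers; the grasp point (between the pads) lies 19 mm behind it; z points along the fingers, y is the line along which they close (so a half turn about z gives the same grasp; the last joint's range is limited). The gripper opens to 88 mm and grips with 3 to 60 N. Pads are 19 mm wide; open, the fingers measure 130 mm over their backs; the gripper's body (78 mm by 193 mm) begins 47 mm behind the grasp point.
Start: joints at [-47.091, 20.546, 0.682, 0, -70.136, -16.507], TCP at [0.3, -0.605, 0.227] pointing down, gripper open.
Joint ranges: [-176.03, 176.03], [-82.01, 121.73], [-58.28, 71.71], [-173.87, 95.51], [-174.79, -0.11], [-173.66, 173.66]. Speed limits (degrees/s): [136.94, 136.94, 172.46, 180, 180, 180].

### API

Orientations are given as a 3x3 rotation matrix whose columns are the frame's x, y, z axes.
In Python, from rig import robot gives the robot as it stands. Calls block until the motion is done:
- robot.goto(position, orientation): joint-space move of the TCP to a pose.
- robot.servo_line(position, ori=None, speed=0.15): straight line of the TCP; ori=None keeps the orientation; speed is the mean speed in m/s.
- robot.movej(angles): joint-space move.
- robot.move_gripper(opening): opening from 0.0 (shut) to 1.0 (fully open); the grip force is fixed at half the most; returns when the fingers have stopped.
- robot.dwell(seconds).
- robot.ik(position, orientation): joint angles nearest the present ones, or None.
- robot.grab_frame(name): name is "scene" or "top" or "wrist"; returns (picture, depth): 384x512x3 uint8, red, green, blue; 384x512 float32, m along the optical axis (not along the pixel's ray), 0 where there is no reading.
- robot.camera_info(name): a dict with "vfov" (degrees; the focal length in pixels is half the picture's height over the tangent of half this angle, whatever the lens; pixels are square), "cx", "cy" (the principal point, pixels), "k1" (the pictures are not rectified: a ray, as slopes to the right and down, at radius r is drawn at 1 + k1 r^2 times it, then the intrinsics apply), "view" (4x4, takes a point from world to camera coordinates); the wrist camera has in their place "T_tool_cam" (4x4, takes a point from camera to tool coordinates, whose origin is the TCP and whose axes are the flange's). Camera axes: x right, y down, z forward; pixel columns grow to the right and rows downward; lengths in m; the calibration is good to about 2 mm. A picture is of the moment at which its call begins: read the wrist's pose just before it. camera_info takes no time and is no camera call.
A pose or a line that the arm cannot do raises robot.Unreachable and nothing moves.
- robot.job_done(): hands the job in; it is judged then, once.
Readings, each from a call of its own:
- robot.read_t(): time.
- robot.read_qpos(): joint angles.
- robot.read_qvel(): joint speeds.
- robot.read_effort(): joint torques, N m.
- robot.read_position(): TCP position.
- robot.read_tcp_rot(): TCP orientation.
- robot.read_force(): force on the tool from outside, world axes, zero at the start.
- robot.read_ft_torque(): the same for the moment, N m.
- robot.read_grip_width(): opening from 0.0 (shut) to 1.0 (fully open).
- robot.read_finger_force(): force on a finger pad.
Only numpy, scipy, OpenCV 4.12 (cv2) and the standard library are available. Lean on these libraries where they do the work, as an engineer would, in place of code of your own. Each camera call takes 0.05 s, during which the arm holds its last target. There are 200 camera calls.

## Working session

There is one attempt and no reset: what is moved stays moved. The work goes in short steps, each a Python script; the robot and the scene stay as the last script left them, time stands still between calls to the robot, and variables do not carry over. Pictures are saved under pics/ and viewed, at most 10 in all, crops included, and the job is handed in when it is done.

```bash
mkdir -p pics
python3 - <<'E'
from rig import robot
import cv2,numpy as np
ims=[]
for n in ("scene","top"):
    im,d=robot.grab_frame(n); np.savez(f"{n}.npz",im=im,d=d)
    cv2.imwrite(f"pics/{n}0.png",im[:,:,::-1])
    print(n,robot.camera_info(n))
print(robot.read_t(), robot.camera_info("wrist"))
E
```

```text
scene {'vfov': 44.90130912238383, 'cx': 265.8193672165428, 'cy': 193.72580995036492, 'k1': 0.061804948192661774, 'view': array([[ 0.83722568, -0.54651238,  0.01942637, -0.45187348],
       [-0.24711271, -0.40977473, -0.87807743,  0.23080223],
       [ 0.48784062,  0.73034847, -0.47812408,  0.62618978],
       [ 0.        ,  0.        ,  0.        ,  1.        ]])}
top {'vfov': 45.58048770572347, 'cx': 248.33350061189984, 'cy': 188.6986023705681, 'k1': -0.16375319762078125, 'view': array([[ 0.02381313, -0.99959629,  0.01549813,  0.00446632],
       [-0.98779683, -0.02591316, -0.15357709,  0.59089604],
       [ 0.1539167 , -0.01165185, -0.98801512,  0.85642314],
       [ 0.        ,  0.        ,  0.        ,  1.        ]])}
0.1 {'vfov': 70.77875808024697, 'cx': 254.52355827641003, 'cy': 197.4848278517685, 'k1': -0.06574936305988623, 'T_tool_cam': array([[ 1.12316311e-03, -9.61746533e-01, -2.73938580e-01,
         7.24300785e-02],
       [ 9.99997911e-01,  1.54796527e-03, -1.33456728e-03,
        -1.94552202e-05],
       [ 1.70756287e-03, -2.73936509e-01,  9.61746263e-01,
        -1.60035801e-01],
       [ 0.00000000e+00,  0.00000000e+00,  0.00000000e+00,
         1.00000000e+00]])}
```

View pics/top0.png

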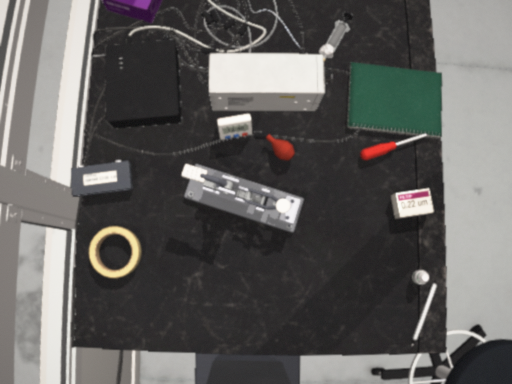

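View pics/scene0.png

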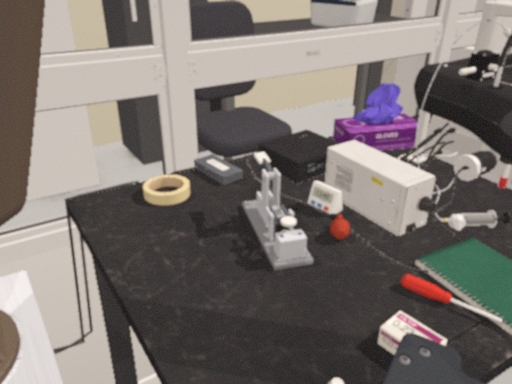

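The top view shows the clamp with the trigger at about (195,172) and the release disc at about (284,205). In the scene view they are at about (262,158) and (288,221).

```bash
cat > h.py <<'E'
import numpy as np,cv2
from rig import robot
def K(c,h=384):
    f=h/2/np.tan(np.radians(c["vfov"]/2)); return np.array([[f,0,c["cx"]],[0,f,c["cy"]],[0,0,1.]])
def ray(c,uv,T):  # T camera->world
    s=cv2.undistortPoints(np.array([[uv]],float),K(c),np.array([c["k1"],0,0,0]))[0,0]
    # model: drawn = s*(1+k1 r^2), same as OpenCV
    return T[:3,3],T[:3,:3]@np.array([s[0],s[1],1])
def onplane(c,uv,T,z):
    o,d=ray(c,uv,T); return o+d*(z-o[2])/d[2]
def proj(c,p,T):
    q=np.linalg.inv(T)@np.append(p,1); 
    return cv2.projectPoints(q[None,:3],np.zeros(3),np.zeros(3),K(c),np.array([c["k1"],0,0,0]))[0].ravel()
def blobs(im,roi,th=200):
    x0,y0,x1,y1=roi; m=np.uint8(im[y0:y1,x0:x1].min(2)>th)
    n,l,s,c=cv2.connectedComponentsWithStats(m)
    return [(tuple(np.round(c[i]+[x0,y0],1)),s[i].tolist()) for i in range(1,n) if s[i,4]>15]
E
python3 - <<'E'
from h import *
out=[]
for n,roi in (("top",(170,150,320,240)),("scene",(235,140,320,275))):
    im=np.load(n+".npz")["im"]
    print(n,[b for b in blobs(im,roi,195)])
    x0,y0,x1,y1=roi; out.append(cv2.resize(im[y0:y1,x0:x1,::-1],None,fx=4 if n=="top" else 2.6,fy=4 if n=="top" else 2.6,interpolation=2))
w=800;a,b=out
b=cv2.resize(b,None,fx=360/b.shape[0],fy=360/b.shape[0])
im=np.hstack([a[:, :],b]);im=cv2.resize(im,(800,int(im.shape[0]*800/im.shape[1]))); cv2.imwrite("pics/z1.png",im)
for n,pts in (("top",[(195,172,.125),(284,205,.076)]),("scene",[(262,158,.125),(288,221,.076)])):
    c=robot.camera_info(n);T=np.linalg.inv(c["view"])
    for u,v,z in pts: print(n,onplane(c,(u,v),T,z))
E
```

```text
top [((np.float64(193.5), np.float64(172.4)), [12, 14, 25, 18, 265]), ((np.float64(230.7), np.float64(178.1)), [53, 25, 16, 7, 40]), ((np.float64(207.7), np.float64(189.0)), [33, 37, 10, 5, 22]), ((np.float64(226.2), np.float64(190.1)), [48, 37, 17, 7, 45]), ((np.float64(265.4), np.float64(189.9)), [92, 38, 8, 4, 17]), ((np.float64(288.2), np.float64(207.3)), [106, 46, 24, 27, 389])]
scene [((np.float64(261.3), np.float64(156.1)), [20, 12, 14, 10, 81]), ((np.float64(265.6), np.float64(173.0)), [28, 30, 6, 7, 19]), ((np.float64(288.2), np.float64(220.2)), [46, 76, 15, 9, 102]), ((np.float64(291.2), np.float64(236.2)), [43, 91, 28, 11, 189])]
top [0.60627209 0.11739763 0.125     ]
top [ 0.55629572 -0.04892119  0.076     ]
scene [0.59945014 0.11005659 0.125     ]
scene [ 0.55202225 -0.05027334  0.076     ]
```

View pics/z1.png

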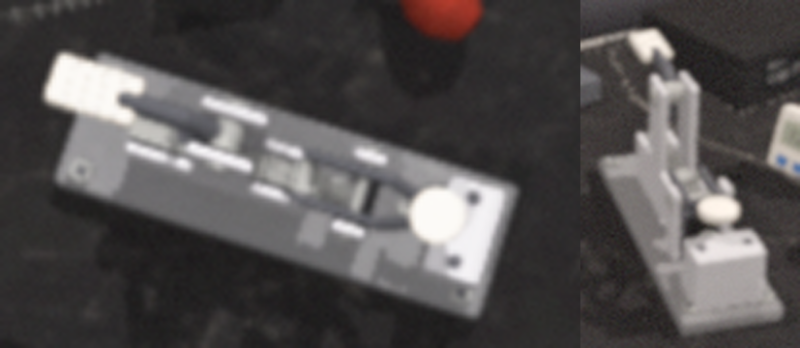

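```bash
cat >> h.py <<'E'
ax=np.array([-.05,-.166,0]);ax/=np.linalg.norm(ax)
def R(s): x=s*ax; z=np.array([0,0,-1.]); return np.column_stack([x,np.cross(z,x),z])
def wristT():
    T=np.eye(4);T[:3,:3]=robot.read_tcp_rot();T[:3,3]=robot.read_position()
    return T@robot.camera_info("wrist")["T_tool_cam"]
E
python3 - <<'E'
from h import *
for n,pts in (("top",[(194.4,172.4,.125),(283.3,205.2,.076)]),("scene",[(261.3,156.1,.125),(288.2,220.2,.076)])):
    c=robot.camera_info(n);T=np.linalg.inv(c["view"])
    for u,v,z in pts: print(n,onplane(c,(u,v),T,z))
tr=np.array([.605,.117,0])
for s in (-1,1): print(s,robot.ik(tr+[0,0,.2],R(s)),robot.ik(tr+[0,0,.09],R(s)),robot.ik([.556,-.048,.06],R(s)))
s=-1 if robot.ik(tr+[0,0,.2],R(-1)) is not None else 1
robot.move_gripper(0.0)
robot.goto(tr+[0,0,.2]-.0*ax,R(s))
T=wristT();im,d=robot.grab_frame("wrist");np.savez("w1.npz",im=im,d=d,T=T)
cv2.imwrite("pics/w1.png",im[:,:,::-1]);c=robot.camera_info("wrist")
print(s,robot.read_t(),proj(c,tr+[0,0,.125],T),proj(c,np.array([.556,-.048,.076]),T))
E
```

```text
top [0.60550812 0.11845419 0.125     ]
top [ 0.55587999 -0.0475917   0.076     ]
scene [0.60331354 0.11870842 0.125     ]
scene [ 0.55388679 -0.04827397  0.076     ]
-1 [ 29.08027849  16.09457256  -9.29519586   0.         -64.61023158
 134.15716705] [ 29.08027849  21.79657527 -16.8222213    0.         -51.38120343
 134.15716705] [ 15.16741965  19.16244198 -26.04955611   0.         -44.78800191
 148.07002589]
1 [ 29.08027849  16.09457256  -9.29519586   0.         -64.61023158
 -45.84283295] [ 29.08027849  21.79657527 -16.8222213    0.         -51.38120343
 -45.84283295] [ 15.16741965  19.16244198 -26.04955611   0.         -44.78800191
 -31.92997411]
-1 4.3417 [252.63775631 204.99188647] [253.66363432 321.53157574]
```

View pics/w1.png

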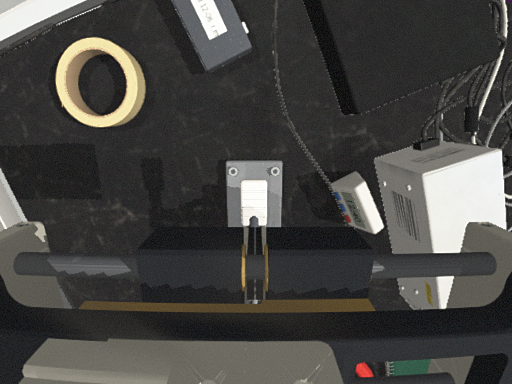

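The wrist view shows the trigger plate centred at about (254,203), and I predicted (253,205). The measurement agrees to within about 2 mm, so I'll pump now, feeling for the stop on the first stroke.

Run:
```python
from h import *
p=np.array([.6045,.1185,0])
robot.servo_line(p+[0,0,.130],speed=.15)
for z in (.122,.11,.1,.096,.094,.093,.092,.091,.090):
    robot.servo_line(p+[0,0,z],speed=.06); f=robot.read_force(); print(z,robot.read_position()[2].round(4),np.round(f,1))
    if f[2]>17 and z<.096: break
print(robot.read_t())
robot.servo_line(p+[0,0,.131],speed=.12)
im,d=robot.grab_frame("top");cv2.imwrite("pics/t1.png",cv2.resize(im[150:240,170:320,::-1],None,fx=4,fy=4,interpolation=2))
print(robot.read_t())
```

```text
0.122 0.1229 [1.8 0.5 2.8]
0.11 0.1109 [1.3 3.6 5.1]
0.1 0.1011 [1.9 2.1 5.9]
0.096 0.0975 [ 0.3 -1.   9.2]
0.094 0.0963 [-3.2 -0.4 15.4]
0.093 0.0957 [-3.3 -0.8 17.8]
6.6583
7.175
```

Run:
```python
from h import *
p=np.array([.6045,.1185,0])
for i in range(4):
    for z in (.096,.090):
        robot.servo_line(p+[0,0,z],speed=.08);f=robot.read_force(); print(z,robot.read_position()[2].round(4),np.round(f,1),end=' ')
    robot.servo_line(p+[0,0,.131],speed=.12); print(robot.read_t())
robot.servo_line(p+[0,0,.20],speed=.2)
ax2=np.array([.555,-.048,.15])
robot.goto(ax2-.07*np.r_[ax[:2],0]*1+[0,0,.05],R(-1))
T=wristT();im,d=robot.grab_frame("wrist");cv2.imwrite("pics/w2.png",im[:,:,::-1])
print(robot.read_t(),proj(robot.camera_info("wrist"),np.array([.555,-.048,.076]),T))
im,d=robot.grab_frame("scene");cv2.imwrite("pics/s2.png",cv2.resize(im[140:275,235:320,::-1],None,fx=4,fy=4,interpolation=2))
```

```text
0.096 0.0965 [-1.6 -1.  12.1] 0.09 0.0941 [-8.  -0.1 35.2] 8.5
0.096 0.0963 [-3.3 -0.2 13.5] 0.09 0.0941 [-9.9  0.2 37.1] 9.825
0.096 0.0963 [-2.6 -1.2 14.8] 0.09 0.0942 [-11.8  -0.5  37.9] 11.15
0.096 0.0963 [-3.9  0.  14.7] 0.09 0.0942 [-10.4   0.   38.8] 12.475
13.5083 [253.98980504 249.32872277]
```

View pics/w2.png

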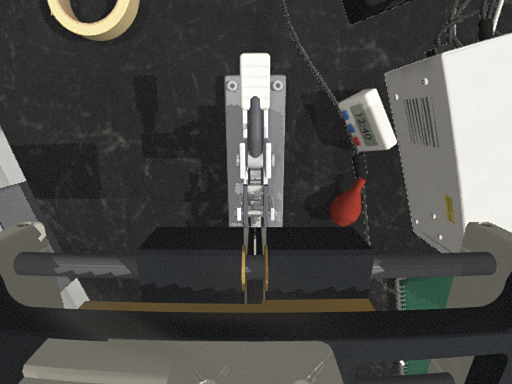

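View pics/s2.png

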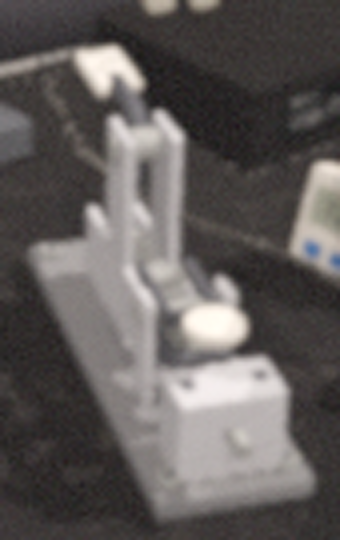

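The scene crop shows the pin's tip now sticking out of the block's front at about (240,440), and stroke forces have levelled off. I'll check the gap from the side with a tilted wrist view.

Run:
```python
from h import *
from scipy.spatial.transform import Rotation as Ro
tgt=np.array([.555,-.048,.045]);c=robot.camera_info("wrist");Tc=c["T_tool_cam"]
ok=False
for dist in (.32,.36):
  for ang in (50,40,-40,-50):
    A=Ro.from_rotvec(np.radians(ang)*ax).as_matrix()@R(-1)
    o,d=ray(c,(254,120),Tc); d=d/np.linalg.norm(d)
    p=tgt-A@(o+dist*d)
    q=robot.ik(p,A); print(ang,p.round(3),q is not None,A[:,2].round(2))
    if q is not None and p[2]>.16 and not ok: ok=True;best=(p,A)
p,A=best
robot.goto(p,A)
T=wristT();im,d=robot.grab_frame("wrist");print(robot.read_t(),proj(c,tgt,T))
u,v=proj(c,tgt,T).astype(int);u0,v0=max(u-100,0),max(v-75,0)
cv2.imwrite("pics/w3.png",cv2.resize(im[v0:v0+150,u0:u0+200,::-1],None,fx=4,fy=4,interpolation=2))
```

```text
50 [ 0.415 -0.085  0.147] False [ 0.73 -0.22 -0.64]
40 [ 0.434 -0.09   0.167] False [ 0.62 -0.19 -0.77]
-40 [ 0.631 -0.15   0.168] True [-0.62  0.19 -0.77]
-50 [ 0.65  -0.155  0.148] True [-0.73  0.22 -0.64]
50 [ 0.386 -0.076  0.173] False [ 0.73 -0.22 -0.64]
40 [ 0.41  -0.083  0.198] False [ 0.62 -0.19 -0.77]
-40 [ 0.656 -0.157  0.199] True [-0.62  0.19 -0.77]
-50 [ 0.679 -0.164  0.174] True [-0.73  0.22 -0.64]
14.45 [254.06369207 119.77876458]
```

View pics/w3.png

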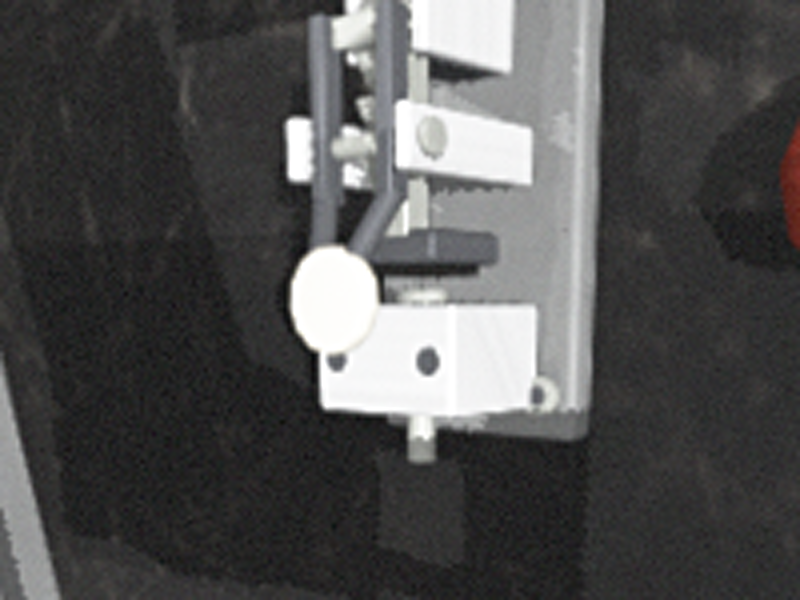

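The pin's head lies flat on the block at about (422,297), and the jaw at about (430,255) sits one 4 mm gap behind it, which fits notch 0.036. The pin is home, so I'll press the release.

Run:
```python
from h import *
p=np.array([.555,-.048,0])
robot.goto(p+[0,0,.17],R(-1))
robot.servo_line(p+[0,0,.085],speed=.15)
for z in (.072,.066,.063,.062):
    robot.servo_line(p+[0,0,z],speed=.06);f=robot.read_force();print(z,robot.read_position()[2].round(4),np.round(f,1))
    if f[2]>9: break
robot.dwell(1.5)
robot.servo_line(p+[0,0,.16],speed=.12)
from scipy.spatial.transform import Rotation as Ro
c=robot.camera_info("wrist");tgt=np.array([.555,-.048,.045])
A=Ro.from_rotvec(np.radians(-40)*ax).as_matrix()@R(-1)
o,d=ray(c,(254,120),c["T_tool_cam"]);d/=np.linalg.norm(d)
robot.goto(tgt-A@(o+.32*d),A)
im,_=robot.grab_frame("wrist");print(robot.read_t(),robot.read_force().round(1))
cv2.imwrite("pics/w4.png",cv2.resize(im[45:195,154:354,::-1],None,fx=4,fy=4,interpolation=2))
```

```text
0.072 0.0721 [-0.1  0.6  0.2]
0.066 0.0663 [-0.5 -4.9  5.3]
0.063 0.0645 [-2.6 -5.2 12.9]
20.3583 [ 0.4 -0.1  1.3]
```

View pics/w4.png

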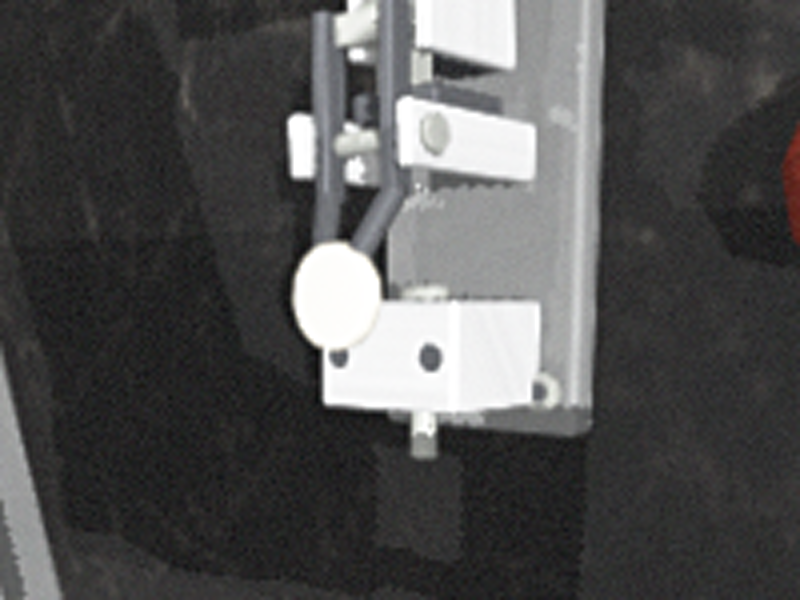

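The jaw has moved back from row 240 to row 95, about 36–40 mm, so it is fully back. The pin's head is still against the block and the robot is clear.

```bash
python3 -c "
from rig import robot
print(robot.job_done())"
```

```text
the job is handed in; nothing more can be done
None
```

The job is handed in at about 20 s on the robot's clock: the last wrist picture shows the pin's head against the block, the jaw fully back and the robot clear; no verdict was returned.

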